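Refit the sealing bar of a cup sealer, changing grip at the flange

TASK

Refit the sealing bar in the cup sealer: draw it forwards out from under the roof of the drying rack, lay it on the sealer's rail with its tapered nose just inside the slot, and let go. Then take or push it again from behind its flange and slide it fully home, until the flange sits flush against the sealer's face, without ramming it. Leave the tub, the tamper and the cup where they stand.

Things in the scene. Friction and masses are not known exactly. Their poses are not given: they have to be found in the camera images.
- bar: Aluminium sealing bar, about 0.4 kg, lying flat. Origin: underside, middle of the body; +x to nose, z up. In mm: body x -65..65, 36 wide, 24 high, black strip on top, tapering from x 25 to 24 wide at the nose. Steel flange x -71..-65, 70 wide, z 2..46. Black handle x -115..-71, 18 wide, z 14..36. Mass centre x -18. Starts on the rack's rail, flange and handle under the roof.
- bar_nose (a point): Tip of the bar's nose, on its underside (bar x = +65 mm); axes as the bar.
- bar_shoulder (a point): Front face of the bar's flange, at underside height (bar x = -65 mm); axes as the bar.
- bar_handle (a point): Centre of the bar's handle (bar x = -93, z = +25 mm); axes as the bar.
- rack: Fixed steel rack. Origin on table below the bar's middle (bar within 5 mm, 0.03 rad); +x: way out. In mm: base 8 high, x -135..75, 110 wide; rail 26 wide, top at z 38, x -116..59: fingers can straddle rail and bar. Roof over flange and handle: x -134..-57, z 94..99, side walls inside at y +-51, back wall, open to +x. Draw the bar 65 or more along +x before lifting.
- sealer: Fixed white and steel cup sealer. Origin on table below the slot's mouth; +x: way in. In mm: block x 0..150, 140 wide, top z 92, on a base 150 wide; panel behind, x 170..200, 170 high. Rail before the face: x -120..0, 32 wide, top z 40, fingers can straddle it and the bar. Slot level with the rail: 39 wide, 30 high, 145 deep, roofed; no room for fingers beside the bar.
- slot_mouth (a point): Middle of the slot's mouth, at floor height (40 mm above the table), in the plane of the sealer's face; axes as the sealer: +x inwards, z up. The bar is home when its shoulder is at this plane.
- tub: Blue-and-white closed tub, 72 mm across, 100 mm high, standing; origin at the centre of its underside. To be left alone.
- tamper: Wooden butter tamper standing on its 52 mm head, 105 mm high; origin at the centre of its underside. To be left alone.
- cup: White open plastic cup, 72 mm across, 50 mm high, standing; origin at the centre of its underside. To be left alone.
There are look-alikes about, which are no part of the job. There is more than one size of the bar; the one meant has the size given above.

How it is judged:
On the way:
1. the bar lies on the sealer's rail, its nose inside the slot but the bar not yet home, and the fingers have let go (x of bar_nose in the frame of slot_mouth between 0.003 and 0.115 m and y of bar_nose in the frame of slot_mouth between -0.012 and 0.012 m and z of bar in the frame of slot_mouth between -0.004 and 0.005 m and angle between bar's own z axis and vertical below 0.08 rad and contact force between bar and the fingers below 0.1 N and linear speed of bar below 0.02 m/s and angular speed of bar below 0.2 rad/s), for 0.2 s.
At the end, for the whole second after the job is handed in: The bar is in the slot, its flange within 3 mm of the sealer's face, within 4 mm of the slot's middle line and floor, within 0.05 rad of the slot's direction and level, at rest and released (x of bar_shoulder in the frame of slot_mouth between -0.003 and 0.003 m and y of bar_shoulder in the frame of slot_mouth between -0.004 and 0.004 m and z of bar_shoulder in the frame of slot_mouth between -0.004 and 0.004 m and angle between the x axis of bar and the x axis of slot_mouth, either way round below 0.05 rad and angle between bar's own z axis and vertical below 0.05 rad and contact force between bar and the fingers below 0.1 N and linear speed of bar below 0.02 m/s and angular speed of bar below 0.2 rad/s); the robot touches nothing.
It fails at once if the flange is rammed against the sealer's face with more than 100 N (x of bar_shoulder in the frame of slot_mouth between -0.004 and 0.02 m and horizontal distance between bar_shoulder and slot_mouth below 0.02 m and contact force between bar and sealer above 100 N).
It fails at once if the tub is moved more than 30 mm or knocked over (distance of tub from where it was at the start of the episode above 0.03 m or angle between tub's own z axis and vertical above 0.5 rad).
It fails at once if the tamper is moved more than 30 mm or knocked over (distance of tamper from where it was at the start of the episode above 0.03 m or angle between tamper's own z axis and vertical above 0.5 rad).
It fails at once if the cup is moved more than 30 mm or knocked over (distance of cup from where it was at the start of the episode above 0.03 m or angle between cup's own z axis and vertical above 0.5 rad).
It also fails if it takes over 61 s, if anything falls off the work surface, if the arm or the gripper's body presses on something with over 40 N, if the wrist force passes 120 N, or if a joint passes its speed limit or range.

ROBOT

A 7-joint arm with a two-finger parallel gripper is mounted at the origin on the work surface. World frame = base frame: x ahead of the robot, y to its left, z up, the work surface at z = 0. Lengths are in m, angles in rad, forces in N, time in s.
With the tool pointing down it reaches from about 0.425 to 1.025 m from the base axis. Payload 9.4 kg.
Tool frame: the origin (TCP) lies at the very end of the fingers, on their centre line; the grasp point (between the pads) lies 19 mm behind it (ctrl.pinch_z is the distance from the TCP to the grasp point, in m); z points along the fingers, y is the line along which they close (so a half turn about z gives the same grasp; the last joint's range is limited). The gripper opens to 93 mm and grips with 3 to 60 N. Pads are 15 mm wide; open, the fingers measure 128 mm over their backs; the gripper's body (75 mm by 188 mm) begins 65 mm behind the grasp point.
Start: joints at [1.178, 0.599, -0.003, 1.599, 0.002, 0.943, -0.08], TCP at [0.225, -0.689, 0.219] pointing down, gripper open.
Joint ranges: [-2.57, 2.57], [-0.35, 1.97], [-1.29, 1.29], [0.11, 2.56], [-1.05, 4.19], [0.11, 1.86], [-2.63, 2.63]. Speed limits (rad/s): [2.22, 2.22, 3.01, 3.01, 3.14, 3.14, 3.14].

INTERFACE

Orientations are given as [roll, pitch, yaw] about the fixed x, y, z axes, in that order (R = Rz(yaw) Ry(pitch) Rx(roll)).
In Python, from rig import ctrl, grab_frame, camera_info, hand_in, spotter gives the robot as it stands.
- The arm moves only by the tool send_rows, never from a script. Its argument "series" is a list of rows, each a list of 7 numbers: the shift along the tool's x, y, z in mm, then the turn, a rotation vector about the tool's x, y, z in degrees, then the opening, from 0 (shut) to 1 (fully open). In form: [[tx, ty, tz, ax, ay, az, grip], ...]. A call has 1 to 10 rows; each row is the pose to reach, as a shift and turn from the pose commanded when the call began, along the tool's axes at that moment; what a row does not reach only later rows make up. A row lasts 1/8 s, in which the tool goes at most 62.5 mm and 10.7 degrees, less where a joint would pass 70% of its speed; a pose out of reach is approached as far as the arm can. A call with a gripper value outside its range is refused whole. The fingers move at their own pace and stop on an object; "force" is the grip in N (left out, the last holds). Time passes only in rows, so rows that repeat a pose let the fingers close. It gives the time, the measured TCP pose, the force, the opening and the grip force at its end, in the units of the state.
- ctrl.sense(): the state, without advancing time (a new reading comes with each control period).
- grab_frame(name): name is "side" or "top"; returns the picture (384x512x3 uint8, red, green, blue); there is no depth.
- camera_info(name): a dict with "mtx" (3x3 intrinsics, pixels), "distortion" ([k1, k2, p1, p2, k3] as OpenCV has them; the pictures are not rectified), "view" (4x4, takes a point from world to camera coordinates). Camera axes: x right, y down, z forward; pixel columns grow to the right and rows downward; lengths in m; the calibration is good to about 2 mm. A picture is of the moment at which its call begins. camera_info takes no time and is no camera call.
- hand_in(): hands the job in; it is judged then, once.
Trained networks look in the newest picture that a camera, given by its name, has taken for a name from the list of things; names that differ only in an ending like _2 or _b are one class to them, and where a whole thing is asked for, a point or a joint stands for the part that bears it (a point fixed in the world has none). Each returns a list of dicts, best first, with "score" (0 to 1); they miss things now and then, are a little off and sometimes report something else, mostly with a low value. They report only what shows in the picture. A call takes as long as a camera call. They do not tell look-alikes from the thing itself.
- spotter.look_for(target, camera): "extent" ([left, top, right, bottom] as shares, 0 to 1, of the picture: columns of its width, rows of its height, round what is visible of it).
- spotter.regions_of(target, camera): "mask" (384x512 bool, what is visible of it) and "extent" ([left, top, right, bottom] as shares, 0 to 1, of the picture: columns of its width, rows of its height, round what is visible of it).
The state is a dict: "clock": time; "qpos": joint angles; "qd": joint speeds; "tau": joint torques, N m; "ee_pos": TCP position; "eef_rot": TCP orientation; "contact_force": force on the tool from outside, world axes, zero at the start; "wrist_torque": the same for the moment, N m; "grip_width": finger opening in m; "grasp_force": force on a finger pad.
Only numpy, scipy, OpenCV 4.12 (cv2) and the standard library are available. Lean on these libraries where they do the work, as an engineer would, in place of code of your own. Each camera call takes 0.05 s, during which the arm holds its last target. There are 200 camera calls.

## Working session

There is one attempt and no reset: what is moved stays moved. The work goes in short steps, Python scripts to look and compute and a tool call to move; the robot and the scene stay as the last step left them, time stands still between calls to the robot, and variables do not carry over. Pictures are saved under pics/ and viewed, at most 10 in all, crops included, and the job is handed in when it is done.

Besides the shell and the picture viewer there is one more tool, called after "Request:" as name([rows], argument=value, ...), one row to a line, values as JSON. send_rows: Moves the arm, as the interface text tells. Its arguments: {"type":"object","properties":{"series":{"type":"array"},"force":{"type":"number"}},"required":["series"]}

```bash
mkdir -p pics; python3 - <<'E'
from rig import *
import cv2,numpy as np
for n in("side","top"):
    cv2.imwrite(f"pics/{n}0.png",cv2.resize(grab_frame(n)[:,:,::-1],(800,600)))
    i=camera_info(n);print(n,i["mtx"],i["distortion"],np.linalg.inv(i["view"]).round(3))
    for t in("bar","rack","sealer","tub","tamper","cup","bar_handle"):
        print(t,[(round(d["score"],2),(np.array(d["extent"])*[512,384,512,384]).round(0)) for d in spotter.look_for(t,n)])
print(ctrl.sense())
E
```

```text
side [[455.52946286   0.         254.12869535]
 [  0.         455.52946286 188.9411409 ]
 [  0.           0.           1.        ]] [-0.14449895  0.          0.          0.          0.        ] [[-0.983 -0.119  0.138  0.349]
 [-0.181  0.677 -0.714  0.857]
 [-0.008 -0.727 -0.687  0.854]
 [ 0.     0.     0.     1.   ]]
bar [(0.94, array([330., 121., 411., 161.])), (0.81, array([228., 240., 281., 268.]))]
rack [(0.56, array([221., 226., 321., 296.])), (0.2, array([154., 278., 192., 325.]))]
sealer [(0.68, array([256.,  73., 319., 186.]))]
tub [(0.87, array([154., 275., 192., 327.]))]
tamper [(0.63, array([198., 124., 216., 160.]))]
cup [(0.75, array([161., 161., 190., 192.])), (0.44, array([253.,  73., 322., 190.]))]
bar_handle [(0.63, array([221., 240., 280., 264.])), (0.58, array([329., 122., 412., 158.]))]
top [[407.55132669   0.         254.47996599]
 [  0.         407.55132669 183.43921423]
 [  0.           0.           1.        ]] [-0.10445067  0.          0.          0.          0.        ] [[ 0.01  -0.984  0.178  0.308]
 [-1.    -0.007  0.015  0.05 ]
 [-0.014 -0.178 -0.984  1.1
[... 517 characters left out ...]
 array([ 1.17825113,  0.59926238, -0.00248851,  1.59942281,  0.00178954,
        0.94287875, -0.07980512]), 'qd': array([-5.61596028e-05,  1.49024508e-04,  1.65714022e-03, -1.67715718e-03,
       -1.36573207e-03, -1.21583251e-04, -3.67047501e-04]), 'tau': array([-1.37244701e-04, -7.64739847e+01,  1.49606925e+00, -2.52695185e+01,
       -5.23769448e-02,  1.02344994e-02,  7.97141126e-06]), 'ee_pos': array([ 0.22518627, -0.68913685,  0.21863693]), 'eef_rot': array([3.14155832e+00, 4.20159262e-05, 3.15846216e-01]), 'contact_force': array([-0.73403693, -0.32671175, -0.16952479]), 'wrist_torque': array([ 0.02102261, -0.00128023,  0.05050911]), 'grasp_force': 0.0, 'grip_width': 0.09320073500923874}
```

View pics/top0.png

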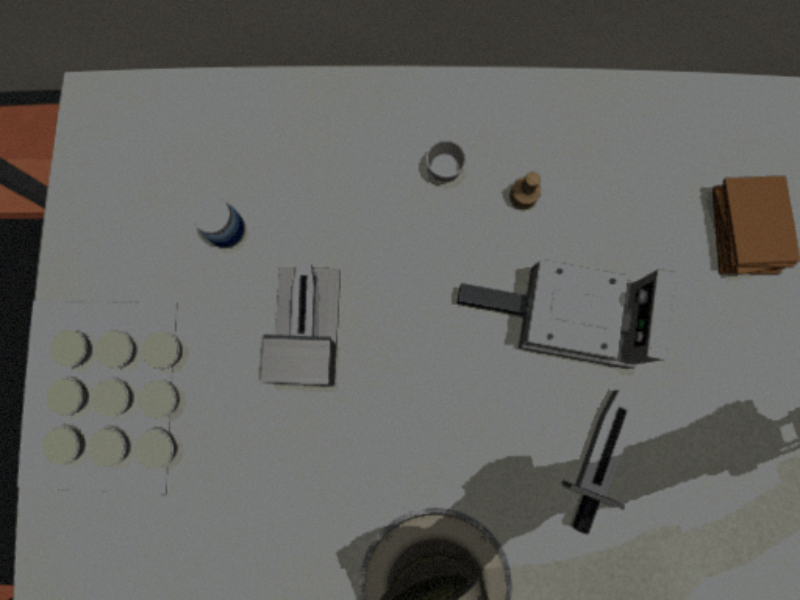

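View pics/side0.png

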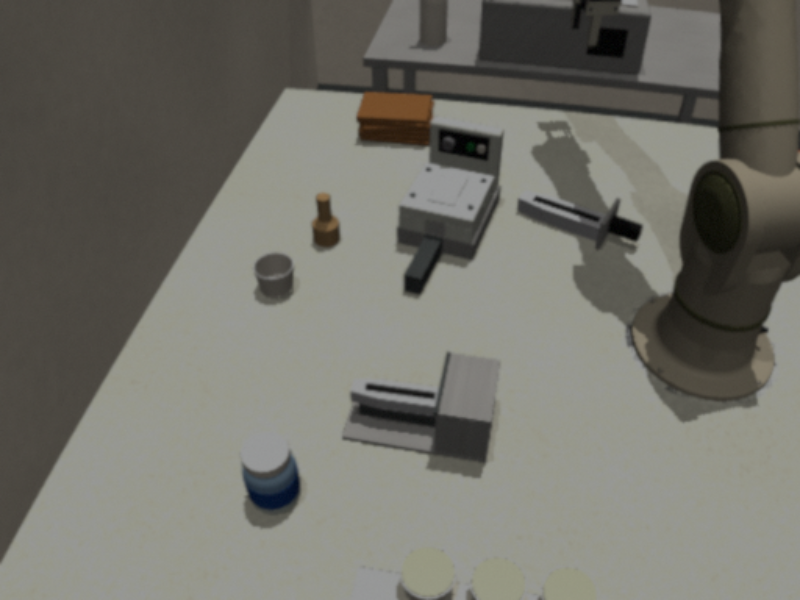

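The top picture shows the rack at about (300,325), with its roof towards the robot and the bar pointing in +x. The sealer is at (590,310), with a dark rail pointing left (+y). The longer look-alike bar lies at (600,460). Next I'll zoom in for corner positions.

```bash
cat > h.py <<'E'
from rig import *
import cv2,numpy as np
from scipy.optimize import least_squares
from scipy.spatial.transform import Rotation as R
def proj(n,P):
    i=camera_info(n);V=np.array(i["view"])
    return cv2.projectPoints(np.asarray(P,float).reshape(-1,3),cv2.Rodrigues(V[:3,:3])[0],V[:3,3],np.array(i["mtx"]),np.array(i["distortion"]))[0][:,0]
def place(p,L,z=0):
    L=np.asarray(L,float)/1000;c,s=np.cos(p[2]),np.sin(p[2])
    return np.c_[p[0]+c*L[:,0]-s*L[:,1],p[1]+s*L[:,0]+c*L[:,1],L[:,2]+z]
def crop(n,img,x,y,w,h,W=400,H=300):
    c=img[y:y+h,x:x+w,::-1].astype(float)
    c=np.clip((c/255)**.6*255,0,255).astype(np.uint8)
    return cv2.resize(c,(W,H),interpolation=cv2.INTER_CUBIC)
E
python3 - <<'E'
from h import *
def avg(n): return np.mean([grab_frame(n).astype(float) for _ in range(4)],0)
t,s=avg("top"),avg("side"); np.savez("im0.npz",t=t,s=s)
a=np.vstack([np.hstack([crop("top",t,150,162,100,75+12,400,348)[:300],crop("top",t,285,160,160,120)]),
 np.hstack([crop("side",s,212,220,120,90),crop("side",s,245,70,160,120)])])
cv2.imwrite("pics/c1.png",a)
E
```

```text
(no output)
```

View pics/c1.png

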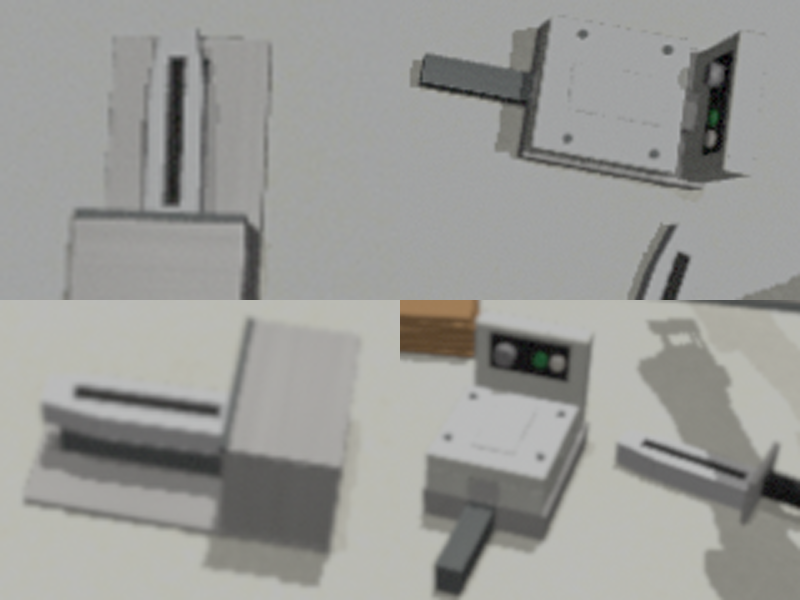

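```bash
cat > fit.py <<'E'
from h import *
d=np.load("im0.npz")
def px(u,v,s,x,y): return ((u+.5)/s-.5+x,(v+.5)/s-.5+y)
TL=lambda u,v:px(u,v,4,150,162); TR=lambda u,v:px(u-400,v,2.5,285,160)
SL=lambda u,v:px(u,v-300,400/120,212,220); SR=lambda u,v:px(u-400,v-300,2.5,245,70)
rt=[((75,55,8),TL(112,37)),((75,-55,8),TL(270,42)),((-57,55,99),TL(75,211)),((-57,-55,99),TL(246,216))]
rs=[((75,55,8),SL(25,500)),((-57,-55,99),SL(250,318)),((-57,55,99),SL(228,452)),((-134,55,99),SL(340,465)),((-134,-55,99),SL(360,335))]
st=[((0,70,92),TR(552,17)),((0,-70,92),TR(530,145)),((150,-70,92),TR(684,177)),((-120,16,40),TR(425,53)),((-120,-16,40),TR(421,83))]
ss=[((0,70,92),SR(428,458)),((0,-70,92),SR(547,480)),((150,-70,92),SR(582,408)),((150,70,92),SR(465,388)),((-120,16,40),SR(436,570)),((-120,-16,40),SR(461,575))]
# bar on rack rail z 38: black strip ends unknown; use nose corners top
def go(T,S,p0):
    f=lambda p:np.r_[(proj("top",place(p,[a for a,_ in T]))-[b for _,b in T]).ravel(),(proj("side",place(p,[a for a,_ in S]))-[b for _,b in S]).ravel()]
    r=least_squares(f,p0,loss="soft_l1");print(r.x.round(4));print(f(r.x).reshape(-1,2).round(1).tolist());return r.x
pr=go(rt,rs,[.5,.25,0]);ps=go(st,ss,[.55,-.1,-1.6])
def pts(n,poly,p):
    out=[]
    for a,b in poly:
        q=proj(n,place(p,np.linspace(a,b,40)[2:-2]));t=np.gradient(q,axis=0);nn=np.c_[-t[:,1],t[:,0]];nn/=np.linalg.norm(nn,axis=1)[:,None];out.append((q,nn))
    return np.vstack([o[0] for o in out]),np.vstack([o[1] for o in out])
G={n:[cv2.GaussianBlur(d[k].mean(2),(0,0),.8)] for n,k in(("top","t"),("side","s"))}
from scipy.ndimage import map_coordinates as mc
def offs(n,e,p):   # median signed edge offset along the normal
    q,nn=pts(n,[e],p);o=np.arange(-3,3.01,.25)
    X=q[:,None]+nn[:,None]*o[None,:,None]
    v=mc(G[n][0],[X[...,1],X[...,0]],order=1);g=np.abs(np.gradient(v,axis=1)).mean(0)
    k=g.argmax();w=np.exp(-((o-o[k])/.8)**2)*g
    return round((w*o).sum()/w.sum(),2),round(g.max(),1)
E2={"rack":(pr,[("top",((75,-55,8),(75,-30,8))),("top",((75,55,8),(75,30,8))),("top",((75,-55,8),(-30,-55,8))),("top",((75,55,8),(-30,55,8))),("side",((75,55,8),(-50,55,8))),("side",((-57,-55,99),(-57,55,99))),("top",((-57,-55,99),(-57,55,99)))]),
"sealer":(ps,[("top",((0,-70,92),(0,70,92))),("top",((0,-70,92),(140,-70,92))),("top",((-115,16,40),(-10,16,40))),("top",((-115,-16,40),(-10,-16,40))),("top",((-120,-16,40),(-120,16,40))),("side",((0,-70,92),(0,70,92))),("side",((0,-70,92),(140,-70,92))),("side",((0,70,92),(150,70,92))),("side",((-115,16,40),(-10,16,40))),("side",((-115,-16,40),(-10,-16,40))),("side",((-120,-16,40),(-120,16,40)))])}
for k,(p,es) in E2.items(): print(k,[offs(n,e,p) for n,e in es])
# bar on the rack
z=38
bt=[((65,12,24),TL(160,36)),((65,-12,24),TL(200,33))]
print("bar strip mid", [TL(177,57),TL(172,206)], proj("top",place(pr,[(0,0,62),(65,0,62),(-50,0,62)])))
E
python3 fit.py
```

```text
[ 0.4668  0.2292 -0.0144]
[[0.4, 0.4], [-0.2, -0.0], [-0.4, 0.3], [-0.0, 0.2], [-0.5, 0.1], [-0.9, 0.1], [-2.2, -1.2], [1.4, 0.4], [0.6, -0.2]]
[ 0.4723 -0.1563 -1.749 ]
[[-0.3, -0.2], [0.3, 1.6], [-3.5, -0.6], [-0.1, 0.8], [-0.6, 0.3], [-0.7, -1.6], [-0.5, 0.1], [-0.6, 0.1], [1.7, -0.9], [-0.7, -1.6], [0.6, -0.9]]
rack [(np.float64(1.22), np.float64(1.1)), (np.float64(-0.97), np.float64(1.6)), (np.float64(-1.04), np.float64(2.8)), (np.float64(0.32), np.float64(1.8)), (np.float64(1.74), np.float64(6.0)), (np.float64(0.54), np.float64(5.5)), (np.float64(-1.72), np.float64(5.8))]
sealer [(np.float64(-0.0), np.float64(7.5)), (np.float64(-1.26), np.float64(7.1)), (np.float64(-0.99), np.float64(6.2)), (np.float64(1.48), np.float64(9.0)), (np.float64(-0.81), np.float64(4.4)), (np.float64(0.26), np.float64(6.8)), (np.float64(-0.77), np.float64(7.5)), (np.float64(1.74), np.float64(1.2)), (np.float64(-0.52), np.float64(4.0)), (np.float64(2.68), np.float64(6.0)), (np.float64(0.51), np.float64(2.7))]
bar strip mid [(193.875, 175.875), (192.625, 213.125)] [[192.95661011 195.21612937]
 [194.20039083 171.16582455]
 [192.01376137 214.05281759]]
```

```bash
cat >> fit.py <<'E'
from scipy.optimize import minimize
print("----")
def score(p,es,sg,dz):
    t=0
    for n,e in es:
        q,nn=pts(n,[e],p);I=sg[n];
        a=q+nn*.7;b=q-nn*.7
        t+=abs((mc(I,[a[:,1],a[:,0]],order=1)-mc(I,[b[:,1],b[:,0]],order=1)).mean())
    return -t
def ref(p,es):
    for s in(1.5,.8):
        sg={n:cv2.GaussianBlur(d[k].mean(2),(0,0),s) for n,k in(("top","t"),("side","s"))}
        r=minimize(lambda v:score([p[0]+v[0]*.003,p[1]+v[1]*.003,p[2]+v[2]*.02],es,sg,0),[0,0,0],method="Nelder-Mead",options=dict(initial_simplex=[[0,0,0],[1,0,0],[0,1,0],[0,0,1]]))
        p=p+r.x*[.003,.003,.02]
    print(p.round(4),round(r.fun,1));return p
es=E2["sealer"][1]
sl=[x for i,x in enumerate(es) if i!=7]
ps2=ref(ps,sl);ref(ps,[x for x in sl if x[0]=="top"]);ref(ps,[x for x in sl if x[0]=="side"])
er=E2["rack"][1][:6]
pr2=ref(pr,er);ref(pr,[x for x in E2["rack"][1] if x[0]=="top"])
np.savez("pose.npz",ps=ps2,pr=pr2)
def wire(img,n,p,segs,col,x0,y0,s,z=0):
    for a,b in segs:
        q=proj(n,place(p,[a,b],z));q=((q-[x0,y0]+.5)*s-.5)
        cv2.line(img,tuple(np.int32((q[0]*8).round())),tuple(np.int32((q[1]*8).round())),col,1,cv2.LINE_AA,3)
bar=[((65,12,24),(65,-12,24)),((65,12,24),(25,18,24)),((25,18,24),(-65,18,24)),((65,-12,24),(25,-18,24)),((25,-18,24),(-65,-18,24)),((65,12,0),(65,12,24)),((65,12,0),(25,18,0)),((25,18,0),(-65,18,0))]
ims=[]
for k,n,x,y,w,h,which in(("t","top",150,162,100,75,0),("t","top",285,160,160,120,1),("s","side",212,220,120,90,0),("s","side",245,70,160,120,1)):
    c=crop(n,d[k],x,y,w,h);s=400/w
    if which==0:
        wire(c,n,pr2,[e for m,e in E2["rack"][1]],(0,0,255),x,y,s);wire(c,n,pr2,bar,(0,200,0),x,y,s,.038)
    else: wire(c,n,ps2,[e for m,e in es],(0,0,255),x,y,s)
    ims.append(c)
cv2.imwrite("pics/c2.png",np.vstack([np.hstack(ims[:2]),np.hstack(ims[2:])]))
E
python3 fit.py | sed '1,/----/d'
```

```text
Traceback (most recent call last):
  File "fit.py", line 52, in <module>
    ps2=ref(ps,sl);ref(ps,[x for x in sl if x[0]=="top"]);ref(ps,[x for x in sl if x[0]=="side"])
  File "fit.py", line 47, in ref
    r=minimize(lambda v:score([p[0]+v[0]*.003,p[1]+v[1]*.003,p[2]+v[2]*.02],es,sg,0),[0,0,0],method="Nelder-Mead",options=dict(initial_simplex=[[0,0,0],[1,0,0],[0,1,0],[0,0,1]]))
  File "fit.py", line 47, in <lambda>
    r=minimize(lambda v:score([p[0]+v[0]*.003,p[1]+v[1]*.003,p[2]+v[2]*.02],es,sg,0),[0,0,0],method="Nelder-Mead",options=dict(initial_simplex=[[0,0,0],[1,0,0],[0,1,0],[0,0,1]]))
                        ~~~~~^^^^^^^^^^^^^^^^^^^^^^^^^^^^^^^^^^^^^^^^^^^^^^^^^^^^^^^
  File "fit.py", line 40, in score
    q,nn=pts(n,[e],p);I=sg[n];
         ~~~^^^^^^^^^
  File "fit.py", line 18, in pts
    q=proj(n,place(p,np.linspace(a,b,40)[2:-2]));t=np.gradient(q,axis=0);nn=np.c_[-t[:,1],t[:,0]];nn/=np.linalg.norm(nn,axis=1)[:,None];out.append((q,nn))
  File "h.py", line 6, in proj
    i=camera_info(n);V=np.array(i["view"])
ValueError: time passes only in moves, steps and waits
```

Cache camera_info.

```bash
sed -i 's/^def proj/import functools\ncinfo=functools.lru_cache(None)(camera_info)\ndef proj/; s/i=camera_info(n)/i=cinfo(n)/' h.py; python3 fit.py | sed '1,/----/d'; python3 -c "
from rig import *;print(ctrl.sense()['clock'])"
```

```text
[ 0.4754 -0.1562 -1.7488] -263.6
[ 0.4727 -0.1551 -1.7159] -130.5
[ 0.4743 -0.158  -1.744 ] -126.7
[ 0.4686  0.2328 -0.0218] -80.9
[ 0.4693  0.2264 -0.0253] -53.9
1.2
```

View pics/c2.png

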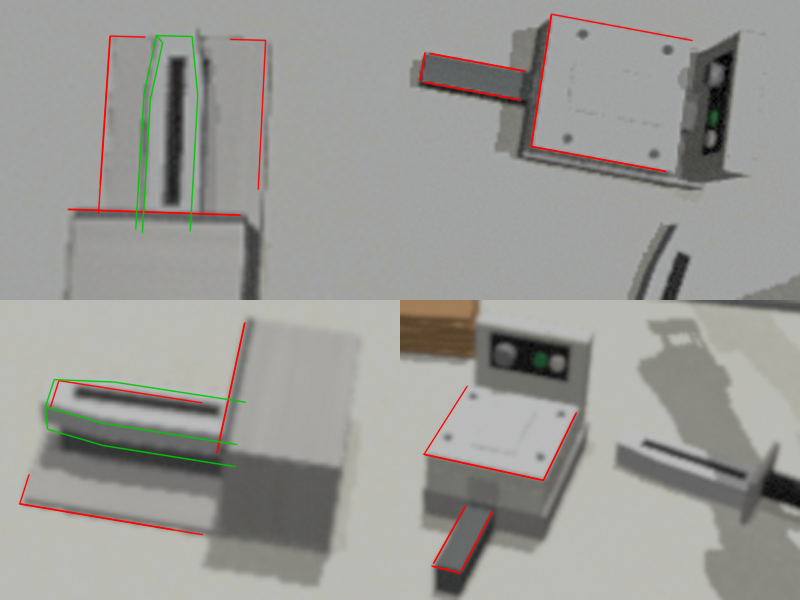

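```bash
cat >> h.py <<'E'
def rel(x,y,z,yaw,p0=None,yaw0=None):
    s=ctrl.sense();M=R.from_euler("xyz",s["eef_rot"])
    T=R.from_euler("xyz",[np.pi,0,yaw]); 
    print("t",round(s["clock"],2),"now",s["ee_pos"].round(4),s["eef_rot"].round(3),"->",(M.inv().apply(np.array([x,y,z])-s["ee_pos"])*1000).round(1),np.degrees((M.inv()*T).as_rotvec()).round(2))
E
python3 - <<'E'
from h import *
rel(.62,-.2,.25,1.95)
def back(n,uv,z):
    return least_squares(lambda p:(proj(n,[[p[0],p[1],z]])[0]-uv),[.5,0]).x
print("tub top",back("side",(171,283),.1),"cup",back("top",(286,103),.05),"tamper",back("top",(340,115),.105))
E
```

```text
t 1.2 now [ 0.2251 -0.6892  0.2186] [3.142 0.    0.316] -> [ 527.2 -342.4  -31.4] [ -0.     0.   -93.64]
tub top [0.61372407 0.37095531] cup [ 0.73027962 -0.01849291] tamper [ 0.6766463  -0.15703242]
```

Request:
send_rows([
  [527, -342, -31, 0, 0, -94, 1],
  [527, -342, -31, 0, 0, -94, 1],
  [527, -342, -31, 0, 0, -94, 1],
  [527, -342, -31, 0, 0, -94, 1],
  [527, -342, -31, 0, 0, -94, 1],
  [527, -342, -31, 0, 0, -94, 1],
  [527, -342, -31, 0, 0, -94, 1],
  [527, -342, -31, 0, 0, -94, 1],
  [527, -342, -31, 0, 0, -94, 1],
  [527, -342, -31, 0, 0, -94, 1],
])

```text
clock: 2.45
ee_pos: [0.6184, -0.2023, 0.2496]
eef_rot: [3.141, 0.0, 1.958]
contact_force: [0.3, -1.5, 0.2]
grip_width: 0.0928
grasp_force: 0.0
```

```bash
python3 -c "
from h import *
rel(.4545,.2287,.2,np.pi+.003)"
```

```text
t 2.45 now [ 0.6184 -0.2023  0.2496] [3.141 0.    1.958] -> [461.   10.8  49.5] [-0.000e+00  2.000e-02 -6.801e+01]
```

Request:
send_rows([
  [461, 11, 30, 0, 0, -68, 1],
  [461, 11, 30, 0, 0, -68, 1],
  [461, 11, 30, 0, 0, -68, 1],
  [461, 11, 30, 0, 0, -68, 1],
  [461, 11, 30, 0, 0, -68, 1],
  [461, 11, 30, 0, 0, -68, 1],
  [461, 11, 30, 0, 0, -68, 1],
  [461, 11, 30, 0, 0, -68, 1],
  [461, 11, 30, 0, 0, -68, 1],
  [461, 11, 30, 0, 0, -68, 1],
])

```text
clock: 3.7
ee_pos: [0.4546, 0.2267, 0.2193]
eef_rot: [-3.141, 0.0, -3.141]
contact_force: [0.1, -0.6, -0.1]
grip_width: 0.093
grasp_force: 0.0
```

```bash
python3 -c "
from h import *
rel(.4545,.2287,.032,np.pi+.003)"
```

```text
t 3.7 now [0.4546 0.2267 0.2193] [-3.141  0.    -3.141] -> [1.000e-01 2.200e+00 1.873e+02] [-0.05  0.   -0.14]
```

Request:
send_rows([
  [0, 2, 60, 0, 0, 0, 1],
  [0, 2, 110, 0, 0, 0, 1],
  [0, 2, 140, 0, 0, 0, 1],
  [0, 2, 155, 0, 0, 0, 1],
  [0, 2, 170, 0, 0, 0, 1],
  [0, 2, 180, 0, 0, 0, 1],
  [0, 2, 187, 0, 0, 0, 1],
  [0, 2, 187, 0, 0, 0, 1],
])

```text
clock: 4.7
ee_pos: [0.4542, 0.2298, 0.0324]
eef_rot: [-3.141, 0.0, -3.14]
contact_force: [-0.4, 0.4, 1.1]
grip_width: 0.0932
grasp_force: 0.0
```

```bash
python3 - <<'E'
from h import *
s=grab_frame("side").astype(float);t=grab_frame("top").astype(float)
cv2.imwrite("pics/c3.png",np.hstack([crop("side",s,180,180,160,240-36,400,510),crop("top",t,130,130,120,153,400,510)]))
rel(.4545,.2287,.032,np.pi+.003)
E
```

```text
t 4.8 now [0.4543 0.2299 0.0328] [ 3.141  0.    -3.14 ] -> [-0.2 -1.2  0.8] [ 0.01  0.03 -0.07]
```

View pics/c3.png

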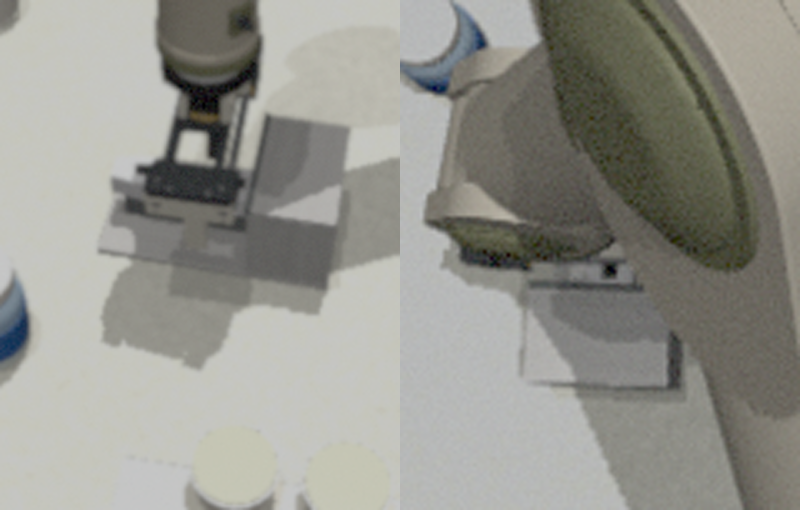

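The side crop shows the gripper straddling the bar in front of the roof, at about (195,190). Next, close.

Request:
send_rows([
  [0, 0, 0, 0, 0, 0, 0],
  [0, 0, 0, 0, 0, 0, 0],
  [0, 0, 0, 0, 0, 0, 0],
  [0, 0, 0, 0, 0, 0, 0],
  [0, 0, 0, 0, 0, 0, 0],
  [0, 0, 0, 0, 0, 0, 0],
], force=30)

```text
clock: 5.55
ee_pos: [0.4541, 0.2298, 0.0324]
eef_rot: [-3.142, -0.0, -3.14]
contact_force: [-0.7, -0.6, 0.8]
grip_width: 0.0375
grasp_force: 0.0
```

Request:
send_rows([
  [0, 0, 0, 0, 0, 0, 0],
  [0, 0, 0, 0, 0, 0, 0],
  [0, 0, 0, 0, 0, 0, 0],
])

```text
clock: 5.92
ee_pos: [0.4541, 0.2296, 0.0324]
eef_rot: [-3.141, -0.0, -3.14]
contact_force: [0.1, -1.3, 0.3]
grip_width: 0.0356
grasp_force: 30.0
```

Request:
send_rows([
  [-3, 0, -1, 0, 0, 0, 0],
  [-15, 0, -1, 0, 0, 0, 0],
  [-30, 0, -1, 0, 0, 0, 0],
  [-50, 0, -1, 0, 0, 0, 0],
  [-70, 0, -1, 0, 0, 0, 0],
  [-85, 0, -1, 0, 0, 0, 0],
  [-95, 0, -1, 0, 0, 0, 0],
  [-95, 0, -1, 0, 0, 0, 0],
  [-95, 0, -50, 0, 0, 0, 0],
  [-95, 0, -100, 0, 0, 0, 0],
])

```text
clock: 7.18
ee_pos: [0.5476, 0.23, 0.1329]
eef_rot: [-3.141, -0.002, -3.138]
contact_force: [1.3, -0.2, -4.9]
grip_width: 0.0363
grasp_force: 30.0
```

```bash
python3 - <<'E'
from h import *
ps=np.load("pose.npz")["ps"];print(ps)
g=place(ps,[(-40-15,0,0)])[0];print(g)  # nose at +25 when grip at bar x -15
rel(g[0],g[1],.135,ps[2]+np.pi)
s=grab_frame("side").astype(float);t=grab_frame("top").astype(float)
cv2.imwrite("pics/c4.png",np.hstack([crop("side",s,160,100,160,204,400,510),crop("top",t,130,90,120,153,400,510)]))
E
```

```text
[ 0.47535799 -0.156236   -1.74879135]
[ 0.4850961  -0.10210496  0.        ]
t 7.17 now [0.5476 0.23   0.1329] [-3.141e+00 -2.000e-03 -3.138e+00] -> [  63.6 -331.9   -1.7] [-1.6000e-01 -7.0000e-02  1.0038e+02]
```

View pics/c4.png

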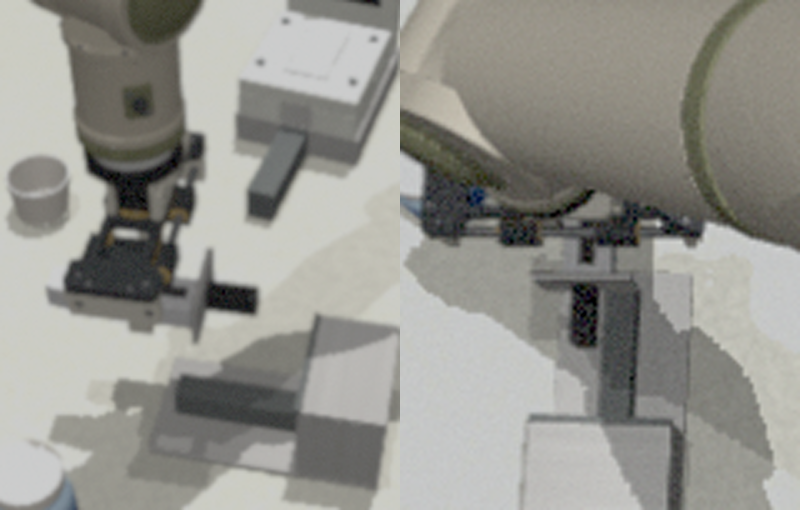

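The picture shows the bar held level and clear of the roof, with the flange at top-crop (582,275). Next, move it to a spot in front of the slot.

```bash
python3 - <<'E'
from h import *
ps=np.load("pose.npz")["ps"]
g=place(ps,[(-100,0,0)])[0];print(g)
rel(g[0],g[1],.13,ps[2]+np.pi)
for z in(.185,):
    p=least_squares(lambda p:(proj("top",[[p[0],p[1],z]])[0]-(130+182/3.333,90+275/3.333)),[.5,0]).x
    print("flange",p,"-> grip bar x",1000*(.5476-(p[0]+.068)))
E
```

```text
[ 0.49306365 -0.05781593  0.        ]
t 7.28 now [0.5502 0.2319 0.137 ] [ 3.139  0.006 -3.139] -> [  57.9 -289.6    5.8] [4.2000e-01 9.0000e-02 1.0035e+02]
flange [0.50242487 0.2303995 ] -> grip bar x -22.824869388885837
```

Request:
send_rows([
  [58, -290, 4, 0, 0, 100.4, 0],
  [58, -290, 4, 0, 0, 100.4, 0],
  [58, -290, 4, 0, 0, 100.4, 0],
  [58, -290, 4, 0, 0, 100.4, 0],
  [58, -290, 4, 0, 0, 100.4, 0],
  [58, -290, 4, 0, 0, 100.4, 0],
  [58, -290, 4, 0, 0, 100.4, 0],
  [58, -290, 4, 0, 0, 100.4, 0],
  [58, -290, 4, 0, 0, 100.4, 0],
  [58, -290, 4, 0, 0, 100.4, 0],
])

```text
clock: 8.52
ee_pos: [0.4905, -0.0597, 0.1277]
eef_rot: [-3.14, 0.001, 1.388]
contact_force: [-0.5, -0.3, -4.6]
grip_width: 0.0359
grasp_force: 30.0
```

Request:
send_rows([
  [0, 0, 0, 0, 0, 0, 0],
  [0, 0, 0, 0, 0, 0, 0],
])

```text
clock: 8.78
ee_pos: [0.4911, -0.0599, 0.128]
eef_rot: [-3.141, 0.0, 1.393]
contact_force: [0.7, 0.7, -4.9]
grip_width: 0.0356
grasp_force: 30.0
```

```bash
python3 - <<'E'
from h import *
ps=np.load("pose.npz")["ps"]
g=place(ps,[(-100,0,0)])[0];print(g)
rel(g[0],g[1],.045,ps[2]+np.pi)
s=grab_frame("side").astype(float);t=grab_frame("top").astype(float)
cv2.imwrite("pics/c5.png",np.hstack([crop("side",s,220,60,160,204,400,510),crop("top",t,260,120,120,153,400,510)]))
E
```

```text
[ 0.49306365 -0.05781593  0.        ]
t 8.78 now [ 0.4911 -0.0599  0.128 ] [-3.141  0.     1.393] -> [ 2.4  1.6 83. ] [-0.05  0.01  0.01]
```

View pics/c5.png

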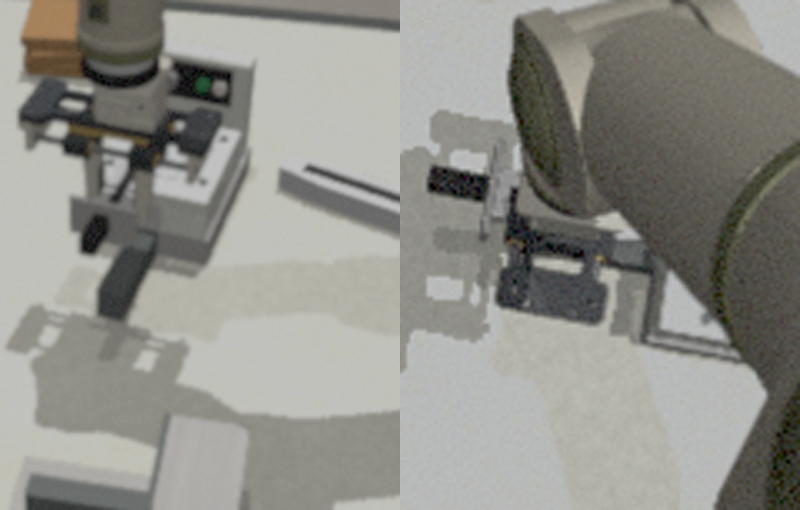

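The bar hangs above the rail, aligned with it: handle at side crop (95,232), rail at (130,275). Next, lower it to just above the rail.

Request:
send_rows([
  [2, 2, 30, 0, 0, 0, 0],
  [2, 2, 60, 0, 0, 0, 0],
  [2, 2, 78, 0, 0, 0, 0],
  [2, 2, 85, 0, 0, 0, 0],
  [2, 2, 88, 0, 0, 0, 0],
  [2, 2, 90, 0, 0, 0, 0],
  [2, 2, 90, 0, 0, 0, 0],
])

```text
clock: 9.75
ee_pos: [0.4942, -0.0586, 0.0388]
eef_rot: [3.141, -0.0, 1.391]
contact_force: [-0.2, 0.2, -5.4]
grip_width: 0.036
grasp_force: 30.0
```

```bash
python3 - <<'E'
from h import *
ps=np.load("pose.npz")["ps"]
g=place(ps,[(-50,0,0)])[0];print(g)
rel(g[0],g[1],.036,ps[2]+np.pi)
s=grab_frame("side").astype(float)
cv2.imwrite("pics/c6.png",crop("side",s,240,100,100,75,800,600))
E
```

```text
[ 0.48421082 -0.10702596  0.        ]
t 9.75 now [ 0.4942 -0.0586  0.0388] [ 3.141 -0.     1.391] -> [-49.4  -1.2   2.8] [ 0.04 -0.   -0.11]
```

View pics/c6.png

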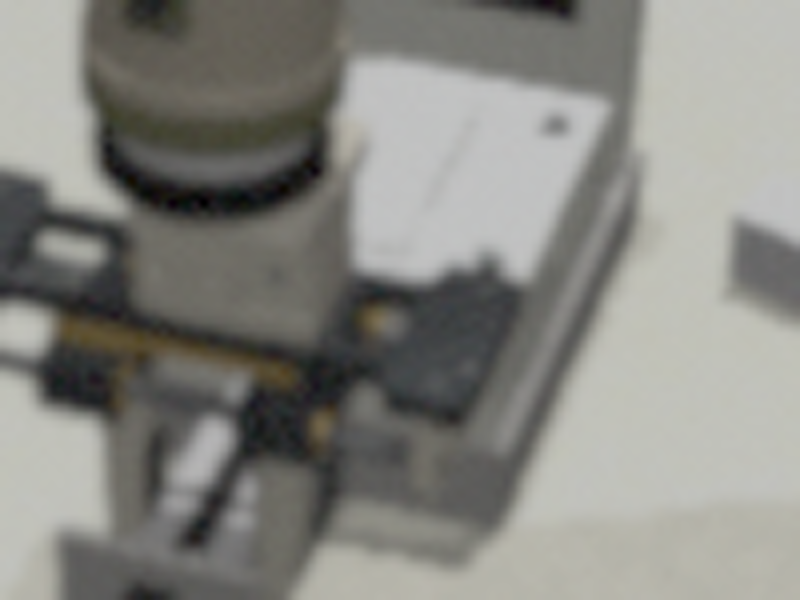

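The view is consistent: bar over the rail, no contact yet. Next, lower 2.5 mm and advance.

Request:
send_rows([
  [0, -1, 2, 0, 0, 0, 0],
  [-8, -1, 2.5, 0, 0, 0, 0],
  [-16, -1, 2.5, 0, 0, 0, 0],
  [-24, -1, 2.5, 0, 0, 0, 0],
  [-32, -1, 2.5, 0, 0, 0, 0],
  [-40, -1, 2.5, 0, 0, 0, 0],
  [-48, -1, 2.5, 0, 0, 0, 0],
  [-48, -1, 2.5, 0, 0, 0, 0],
])

```text
clock: 10.8
ee_pos: [0.4842, -0.1064, 0.0359]
eef_rot: [-3.141, 0.0, 1.39]
contact_force: [0.8, 0.8, -5.9]
grip_width: 0.0359
grasp_force: 30.0
```

Request:
send_rows([
  [0, 0, 0.7, 0, 0, 0, 0],
  [0, 0, 1.4, 0, 0, 0, 0],
  [0, 0, 1.4, 0, 0, 0, 0],
])

```text
clock: 11.18
ee_pos: [0.4844, -0.1053, 0.0344]
eef_rot: [-3.141, -0.0, 1.392]
contact_force: [-0.4, -0.2, -5.1]
grip_width: 0.0355
grasp_force: 30.0
```

Request:
send_rows([
  [0, 0, 0.5, 0, 0, 0, 0],
  [0, 0, 1, 0, 0, 0, 0],
  [0, 0, 1, 0, 0, 0, 0],
])

```text
clock: 11.55
ee_pos: [0.4844, -0.1054, 0.0344]
eef_rot: [3.141, 0.0, 1.391]
contact_force: [-2.3, 1.8, 10.3]
grip_width: 0.0358
grasp_force: 30.0
```

Request:
send_rows([
  [0, 0, -0.7, 0, 0, 0, 0],
  [0, 0, -0.7, 0, 0, 0, 0.5],
  [0, 0, -0.7, 0, 0, 0, 1],
  [0, 0, -0.7, 0, 0, 0, 1],
  [0, 0, -0.7, 0, 0, 0, 1],
  [0, 0, -0.7, 0, 0, 0, 1],
  [0, 0, -0.7, 0, 0, 0, 1],
  [0, 0, -0.7, 0, 0, 0, 1],
])

```text
clock: 12.55
ee_pos: [0.4844, -0.1056, 0.0342]
eef_rot: [-3.142, 0.0, 1.391]
contact_force: [-0.9, 0.4, -0.8]
grip_width: 0.0927
grasp_force: 0.0
```

Request:
send_rows([
  [0, 0, -30, 0, 0, 0, 1],
  [0, 0, -70, 0, 0, 0, 1],
  [0, 0, -105, 0, 0, 0, 1],
  [60, 0, -105, 0, 0, 0, 1],
  [110, 0, -105, 0, 0, 0, 0.35],
  [110, 0, -105, 0, 0, 0, 0.35],
  [110, 0, -105, 0, 0, 0, 0.35],
  [110, 0, -105, 0, 0, 0, 0.35],
])

```text
clock: 13.55
ee_pos: [0.5037, 0.0012, 0.139]
eef_rot: [-3.141, 0.001, 1.389]
contact_force: [-0.1, 0.0, 0.4]
grip_width: 0.0575
grasp_force: 0.0
```

```bash
python3 - <<'E'
from h import *
ps=np.load("pose.npz")["ps"]
s=grab_frame("side").astype(float);t=grab_frame("top").astype(float)
cv2.imwrite("pics/c7.png",np.hstack([crop("side",s,230,90,100,127,400,510),crop("top",t,260,140,120,153,400,510)]))
print(ctrl.sense()["grip_width"])
for b in (-40,):
  for nm,P in (("handle end top",[(b-115,0,76)]),("flange top ends",[(b-71,35,86),(b-71,-35,86)])):
    print(nm,proj("side",place(ps,P)).round(1),proj("top",place(ps,P)).round(1))
rel(*place(ps,[(-40-71-12,0,0)])[0][:2],.047,ps[2]+np.pi)
E
```

```text
0.04956714551465717
handle end top [[258.4 175.4]] [[281.4 181.5]]
flange top ends [[251.7 159.2]
 [276.9 165.1]] [[300.6 170.9]
 [296.1 197.1]]
t 13.65 now [0.5038 0.0014 0.1391] [-3.141  0.     1.389] -> [-37.1   0.1  92.1] [-0.02  0.03 -0.22]
```

View pics/c7.png

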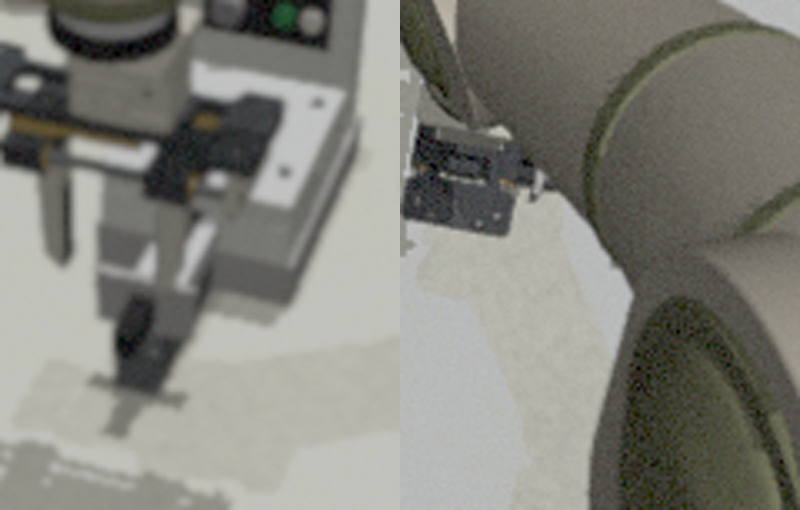

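The side crop shows the bar released on the rail, flange at about (145,297) and handle end at (130,340), nose in the slot. Next, lower the part-closed fingers astride the handle, behind the flange.

Request:
send_rows([
  [-12, 0, 0, 0, 0, 0, 0.42],
  [-15, 0, 30, 0, 0, -0.2, 0.42],
  [-15, 0, 60, 0, 0, -0.2, 0.42],
  [-15, 0, 80, 0, 0, -0.2, 0.42],
  [-15, 0, 92, 0, 0, -0.2, 0.42],
  [-15, 0, 92, 0, 0, -0.2, 0.42],
])

```text
clock: 14.4
ee_pos: [0.501, -0.0126, 0.0467]
eef_rot: [-3.14, 0.001, 1.394]
contact_force: [-0.4, 0.2, -0.4]
grip_width: 0.0392
grasp_force: 0.0
```

```bash
cat > loc.py <<'E'
from h import *
ps=np.load("pose.npz")["ps"];s=ctrl.sense()
d=s["ee_pos"][:2]-ps[:2];c,n=np.cos(ps[2]),np.sin(ps[2])
F=s["contact_force"]
print("t",s["clock"],"sealer xy mm",(1000*np.array([c*d[0]+n*d[1],-n*d[0]+c*d[1]])).round(1),"z",s["ee_pos"][2].round(4),"Fin",round(c*F[0]+n*F[1],2),"w",s["grip_width"].round(4))
E
cat > m.py <<'E'
from h import *
ps=np.load("pose.npz")["ps"]
box=lambda x0,x1,y,z0,z1:[(x,q,z) for x in(x0,x1) for q in(-y,y) for z in(z0,z1)]
parts=[box(-71,-65,35,2,46),box(-115,-71,9,14,36)]
for n in("side","top"):
    grab_frame(n)
    for r in spotter.regions_of("bar",n):
        m=r["mask"];e=(np.array(r["extent"])*[512,384,512,384]).round(0)
        v,u=np.nonzero(m);print(n,round(r["score"],2),e,m.sum(),u.mean().round(1),v.mean().round(1))
    for b in(-50,-30):
        q=np.vstack([proj(n,place(ps,np.array(P)+[b,0,40])) for P in parts]);print(n,b,q.min(0).round(0),q.max(0).round(0))
E
python3 loc.py; python3 m.py
```

```text
side 0.67 [334. 121. 410. 161.] 1408 369.2 138.8
side 0.64 [258. 157. 279. 176.] 191 263.2 168.8
side -50 [250. 160.] [276. 185.]
side -30 [253. 156.] [279. 180.]
top 0.39 [387. 321. 400. 326.] 44 393.0 321.8
top 0.32 [273.  89. 300. 118.] 547 285.0 102.5
top -50 [277. 170.] [299. 199.]
top -30 [284. 172.] [307. 201.]Traceback (most recent call last):
  File "loc.py", line 5, in <module>
    print("t",s["clock"],"sealer xy mm",(1000*np.array([c*d[0]+n*d[1],-n*d[0]+c*d[1]])).round(1),"z",s["ee_pos"][2].round(4),"Fin",round(c*F[0]+n*F[1],2),"w",s["grip_width"].round(4))
                                                                                                                                                              ^^^^^^^^^^^^^^^^^^^^^
AttributeError: 'float' object has no attribute 'round'
```

Request:
send_rows([
  [-8, 0, 0, 0, 0, 0, 0.42],
  [-16, 0, 0, 0, 0, 0, 0.42],
  [-22, 0, 0, 0, 0, 0, 0.42],
  [-28, 0, 0, 0, 0, 0, 0.42],
  [-34, 0, 0, 0, 0, 0, 0.42],
  [-40, 0, 0, 0, 0, 0, 0.42],
  [-46, 0, 0, 0, 0, 0, 0.42],
  [-52, 0, 0, 0, 0, 0, 0.42],
])

```text
clock: 15.6
ee_pos: [0.4923, -0.0634, 0.0472]
eef_rot: [3.141, -0.0, 1.395]
contact_force: [-0.6, 2.6, -0.7]
grip_width: 0.0391
grasp_force: 1.3
```

```bash
sed -i 's/s\["grip_width"\].round(4)/round(s["grip_width"],4)/' loc.py; python3 loc.py
```

```text
t 15.6 sealer xy mm [-94.3   0.3] z 0.0472 Fin -2.43 w 0.0391
```

Request:
send_rows([
  [-5, 0, 0, 0, 0, 0, 0.42],
  [-10, 0, 0, 0, 0, 0, 0.42],
  [-15, 0, 0, 0, 0, 0, 0.42],
  [-20, 0, 0, 0, 0, 0, 0.42],
  [-25, 0, 0, 0, 0, 0, 0.42],
  [-30, 0, 0, 0, 0, 0, 0.42],
])

```text
clock: 16.35
ee_pos: [0.4869, -0.0932, 0.0472]
eef_rot: [-3.142, 0.0, 1.395]
contact_force: [1.3, 1.8, -0.7]
grip_width: 0.0389
grasp_force: 1.2
```

```bash
python3 loc.py;python3 m.py | grep side
```

```text
t 16.35 sealer xy mm [-64.1   0.2] z 0.0472 Fin -2.03 w 0.0389
side 0.79 [263. 143. 280. 167.] 257 270.0 155.6
side 0.7 [328. 120. 408. 161.] 1427 369.4 139.1
side -50 [250. 160.] [276. 185.]
side -30 [253. 156.] [279. 180.]
```

Request:
send_rows([
  [-5, 0, 0, 0, 0, 0, 0.42],
  [-10, 0, 0, 0, 0, 0, 0.42],
  [-15, 0, 0, 0, 0, 0, 0.42],
  [-20, 0, 0, 0, 0, 0, 0.42],
  [-25, 0, 0, 0, 0, 0, 0.42],
  [-30, 0, 0, 0, 0, 0, 0.42],
  [-33, 0, 0, 0, 0, 0, 0.42],
  [-35, 0, 0, 0, 0, 0, 0.42],
])

```text
clock: 17.55
ee_pos: [0.4808, -0.1275, 0.0472]
eef_rot: [-3.142, -0.0, 1.394]
contact_force: [0.7, 2.7, 0.5]
grip_width: 0.0393
grasp_force: 1.5
```

```bash
python3 loc.py
```

```text
t 17.55 sealer xy mm [-29.3   0.3] z 0.0472 Fin -2.82 w 0.0393
```

Request:
send_rows([
  [-1, 0, 0, 0, 0, 0, 0.42],
  [-2, 0, 0, 0, 0, 0, 0.42],
  [-3, 0, 0, 0, 0, 0, 0.42],
  [-4, 0, 0, 0, 0, 0, 0.42],
  [-5, 0, 0, 0, 0, 0, 0.42],
  [-6, 0, 0, 0, 0, 0, 0.42],
  [-7, 0, 0, 0, 0, 0, 0.42],
  [-8, 0, 0, 0, 0, 0, 0.42],
])

```text
clock: 18.55
ee_pos: [0.4794, -0.1353, 0.0472]
eef_rot: [3.142, 0.0, 1.394]
contact_force: [0.6, 2.9, 1.3]
grip_width: 0.0391
grasp_force: 1.6
```

Now at x≈-21.

Request:
send_rows([
  [-0.7, 0, 0, 0, 0, 0, 0.42],
  [-1.4, 0, 0, 0, 0, 0, 0.42],
  [-2.1, 0, 0, 0, 0, 0, 0.42],
  [-2.8, 0, 0, 0, 0, 0, 0.42],
  [-3.5, 0, 0, 0, 0, 0, 0.42],
  [-4, 0, 0, 0, 0, 0, 0.42],
])

```text
clock: 19.3
ee_pos: [0.4787, -0.1392, 0.0472]
eef_rot: [-3.142, 0.0, 1.394]
contact_force: [1.5, 2.9, 2.3]
grip_width: 0.0391
grasp_force: 1.7
```

Request:
send_rows([
  [-0.5, 0, 0, 0, 0, 0, 0.42],
  [-1, 0, 0, 0, 0, 0, 0.42],
  [-1.5, 0, 0, 0, 0, 0, 0.42],
  [-2, 0, 0, 0, 0, 0, 0.42],
])

```text
clock: 19.8
ee_pos: [0.4784, -0.1411, 0.0472]
eef_rot: [-3.142, 0.0, 1.394]
contact_force: [0.4, 2.8, 2.2]
grip_width: 0.039
grasp_force: 1.7
```

Request:
send_rows([
  [-0.5, 0, 0, 0, 0, 0, 0.42],
  [-1, 0, 0, 0, 0, 0, 0.42],
  [-1.5, 0, 0, 0, 0, 0, 0.42],
  [-2, 0, 0, 0, 0, 0, 0.42],
])

```text
clock: 20.3
ee_pos: [0.4782, -0.1421, 0.0472]
eef_rot: [3.141, -0.001, 1.395]
contact_force: [0.7, 8.2, 2.0]
grip_width: 0.0391
grasp_force: 4.3
```

Request:
send_rows([
  [-0.4, 0, 0, 0, 0, 0, 0.42],
  [-0.8, 0, 0, 0, 0, 0, 0.42],
  [-1.2, 0, 0, 0, 0, 0, 0.42],
])

```text
clock: 20.68
ee_pos: [0.4782, -0.1422, 0.0472]
eef_rot: [3.141, -0.002, 1.396]
contact_force: [0.3, 12.8, 3.8]
grip_width: 0.0391
grasp_force: 6.4
```

```bash
python3 loc.py
```

```text
t 20.675 sealer xy mm [-14.4   0.3] z 0.0472 Fin -12.67 w 0.0391
```

Request:
send_rows([
  [-0.8, 0, 0, 0, 0, 0, 0.42],
  [-1.6, 0, 0, 0, 0, 0, 0.42],
  [-2.4, 0, 0, 0, 0, 0, 0.42],
  [-2.4, 0, 0, 0, 0, 0, 0.42],
])

```text
clock: 21.18
ee_pos: [0.4782, -0.1421, 0.0473]
eef_rot: [3.141, -0.005, 1.398]
contact_force: [1.3, 21.4, 4.2]
grip_width: 0.0391
grasp_force: 10.4
```

Request:
send_rows([
  [5, 0, 0, 0, 0, 0, 0.42],
  [25, 0, 0, 0, 0, 0, 0.42],
  [60, 0, 0, 0, 0, 0, 0.42],
  [90, 0, -10, 0, 0, 0, 0.42],
  [90, 0, -70, 0, 0, 0, 0.42],
  [110, 0, -130, 0, 0, 0, 0.42],
  [150, 60, -130, 0, 0, 0, 0.42],
  [150, 120, -130, 0, 0, 0, 0.42],
  [150, 120, -130, 0, 0, 0, 0.42],
])

```text
clock: 22.3
ee_pos: [0.6253, -0.0213, 0.1769]
eef_rot: [3.14, 0.0, 1.392]
contact_force: [-0.9, -0.6, -0.2]
grip_width: 0.039
grasp_force: 0.0
```

```bash
python3 loc.py; python3 m.py; python3 - <<'E'
from h import *
s=grab_frame("side").astype(float);t=grab_frame("top").astype(float)
cv2.imwrite("pics/c8.png",np.hstack([crop("side",s,230,90,100,127,400,510),crop("top",t,260,140,120,153,400,510)]))
ps=np.load("pose.npz")["ps"]
for n in("side","top"): print(n,proj(n,place(ps,[(-50,0,76),(0,35,86),(0,-35,86)])).round(1).tolist())
E
```

```text
t 22.3 sealer xy mm [-159.3  123.6] z 0.1769 Fin 0.72 w 0.039
side 0.93 [333. 120. 412. 163.] 1402 370.0 139.1
side 0.57 [267. 135. 293. 154.] 373 277.4 145.3
side -50 [250. 160.] [276. 185.]
side -30 [253. 156.] [279. 180.]
top 0.54 [322. 180. 344. 206.] 266 333.5 192.0
top -50 [277. 170.] [299. 199.]
top -30 [284. 172.] [307. 201.]
side [[271.7, 151.4], [265.8, 135.5], [289.6, 140.7]]
top [[321.0, 188.8], [342.7, 178.6], [338.6, 204.9]]
```

View pics/c8.png

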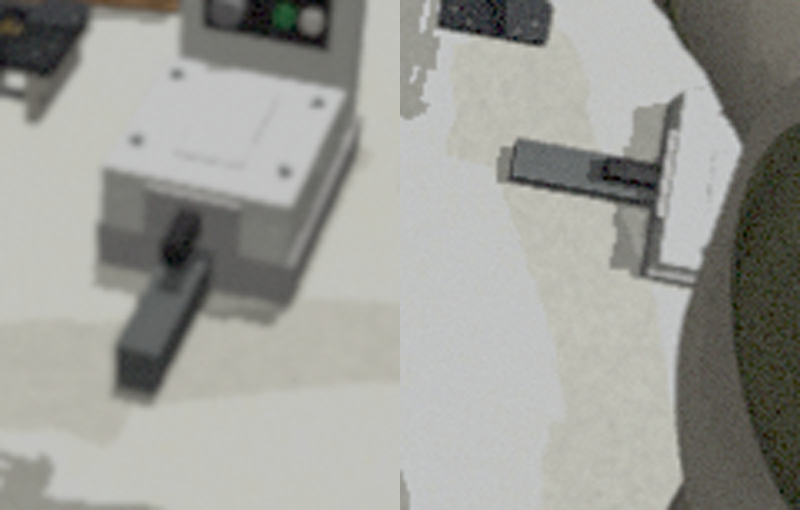

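The flange sits flush on the sealer's face (side crop (190,215)), and the handle end at (180,245) matches the predicted home position to about 1 px. The arm is clear.

```bash
python3 -c "
from rig import *;print(hand_in())"
```

```text
the job is handed in; nothing more can be done
None
```

The bar was laid on the rail and let go, then slid home until its flange stopped against the sealer's face (peak reading about 21 N). The final pictures show it flush with the arm clear, and the job is handed in, but no verdict came back.

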